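# Lay out a marionette's limbs on the stringing cradle

### The job

The marionette's torso is clamped on the stringing cradle; lay out its limbs round it so that they can be joined to it: a short limb (arm) in each of the two narrow slanting rests beside the torso, and a long limb (leg) in each of the two wide rests below the hips. Every limb must lie right down in both saddles of its rest, centred lengthwise on them, with its screw eye at the end toward the torso. Set the limbs down without dropping them, and leave the open tin of screw eyes where it stands.

Things in the scene. Friction and masses are not known exactly. Their poses are not given: they have to be found in the camera images.
- cradle: fixed T-shaped plywood board, 9 mm thick, with a wooden torso clamped on it (highest point 73 mm) and 4 empty rests of 2 U-shaped saddles each: floors 23 mm, cheeks 36 mm above the table. Origin on the table under mid-torso, +y to the neck. Rest centres (x, y in mm) and a limb's yaw there, in its frame: narrow (84, -7) +40 deg, (-84, -7) -40 deg; wide (42, -146) +12 deg, (-42, -146) -12 deg.
- limb_short_1: one of 2 like SHORT bare-wood puppet limbs (arms): 111 x 21 x 18 mm, 30 g, a wire screw eye at one end. Origin: centre of its underside; y lengthwise, +y to the eye, z up. Grasp across the middle (along x). It belongs in a narrow rest (floor 31 mm wide, saddles 10 mm thick, centred 34 mm either side of the rest's centre): origin at the rest's centre, 23 mm up.
- limb_short_2: one of 2 like SHORT bare-wood puppet limbs (arms): 111 x 21 x 18 mm, 30 g, a wire screw eye at one end. Origin: centre of its underside; y lengthwise, +y to the eye, z up. Grasp across the middle (along x). It belongs in a narrow rest (floor 31 mm wide, saddles 10 mm thick, centred 34 mm either side of the rest's centre): origin at the rest's centre, 23 mm up.
- limb_long_1: one of 2 like LONG bare-wood puppet limbs (legs): 151 x 34 x 29 mm, 80 g, a wire screw eye at one end. Origin: centre of its underside; y lengthwise, +y to the eye, z up. Grasp across the middle (along x). It belongs in a wide rest (floor 45 mm wide, saddles 10 mm thick, centred 46 mm either side of the rest's centre): origin at the rest's centre, 23 mm up.
- limb_long_2: one of 2 like LONG bare-wood puppet limbs (legs): 151 x 34 x 29 mm, 80 g, a wire screw eye at one end. Origin: centre of its underside; y lengthwise, +y to the eye, z up. Grasp across the middle (along x). It belongs in a wide rest (floor 45 mm wide, saddles 10 mm thick, centred 46 mm either side of the rest's centre): origin at the rest's centre, 23 mm up.
- screw_tin: flat round open tin of screw eyes, 70 mm across, 22 mm high. Origin: centre of its underside. Loose; to be left alone.

How it is judged:
By the outcome, as a careful person would: the job done as asked, in the order asked, and still so for the second after the job is handed in, with the robot touching nothing.
It also fails if it takes over 96 s, if anything falls off the work surface, if the arm or the gripper's body presses on something with over 40 N, if the wrist force passes 120 N, or if a joint passes its speed limit or range.

### The arm

A 6-joint arm with a two-finger parallel gripper is mounted at the origin on the work surface; the furniture and walls round the work are solid. World frame = base frame: x ahead of the robot, y to its left, z up, the work surface at z = 0. Lengths are in mm, angles in degrees, forces in N, time in s.
With the tool pointing down it reaches from about 300 to 750 mm from the base axis. Payload 8.5 kg.
Tool frame: the origin (TCP) lies at the very end of the fingers, on their centre line; the grasp point (between the pads) lies ctrl.grip_depth behind it (ctrl.grip_depth is the distance from the TCP to the grasp point, in mm); z points along the fingers, y is the line along which they close (so a half turn about z gives the same grasp; the last joint's range is limited). The gripper opens to 88 mm and grips with 3 to 60 N. Pads are 18 mm wide; open, the fingers measure 123 mm over their backs; the gripper's body (75 mm by 187 mm) begins 45 mm behind the grasp point.
Start: joints at [-75.476, 21.807, 74.336, -0, 83.858, -12.336], TCP at [248.49, -490.645, 238.748] pointing down, gripper open.
Joint ranges: [-178.18, 178.18], [-50.72, 133.34], [12.68, 142.11], [-81.47, 261.47], [9.98, 163.14], [-165.26, 165.26]. Speed limits (degrees/s): [136.94, 136.94, 180, 180, 180, 180].

### API

Orientations are given as a 3x3 rotation matrix whose columns are the frame's x, y, z axes.
In Python, from workcell import get_state, vision, ctrl gives the robot as it stands. The module is installed in compiled form; this text tells all that it offers.
- The arm moves only by the shell command python3 -m pendant 'ROWS' [FORCE]. ROWS is JSON, a list of rows, each a list of 7 numbers: the turn, a rotation vector about the tool's x, y, z in rad, then the shift along the tool's x, y, z in mm, then the opening, from -1 (shut) to 1 (fully open), so that 0 is half open. A call has 1 to 20 rows; each row is the pose to reach, as a shift and turn from the pose commanded when the call began, along the tool's axes at that moment; what a row does not reach only later rows make up. A row lasts 1/8 s, in which the tool goes at most 62.5 mm and 10.7 degrees, less where a joint would pass 70% of its speed; a pose out of reach is approached as far as the arm can. A call with a gripper value outside its range is refused whole. The fingers move at their own pace and stop on an object; FORCE is the grip in N (left out, the last holds). Time passes only in rows, so rows that repeat a pose let the fingers close. It gives the time, the measured TCP pose, the force, the opening and the grip force at its end, in the units of the state.
- get_state(): the state, without advancing time (a new reading comes with each control period).
- vision.capture(name): name is "scene" or "top" or "wrist"; returns the picture (480x640x3 uint8, red, green, blue); there is no depth.
- vision.camera_params(name): a dict with "vfov" (degrees; the focal length in pixels is half the picture's height over the tangent of half this angle, whatever the lens; pixels are square), "cx", "cy" (the principal point, pixels), "distortion" ([k1, k2, p1, p2, k3] as OpenCV has them; the pictures are not rectified), "origin" and "orientation" of the camera in the world. Camera axes: x right, y up, looking along -z (the intrinsics and any distortion apply to the point x, -y, -z); pixel columns grow to the right and rows downward; lengths in mm; the calibration is good to about 2 mm. A picture is of the moment at which its call begins: read the wrist's pose just before it. camera_params takes no time and is no camera call; for the wrist camera it gives the pose at the moment of the call.
- ctrl.sign_off(): hands the job in; it is judged then, once.
The state is a dict: "time": time; "joint_pos": joint angles; "qvel": joint speeds; "effort": joint torques, N m; "ee_pos": TCP position; "tcp_rot": TCP orientation; "force": force on the tool from outside, world axes, zero at the start; "ft_torque": the same for the moment, N m; "finger_gap": opening from 0.0 (shut) to 1.0 (fully open); "finger_force": force on a finger pad.
Only numpy, scipy, OpenCV 4.12 (cv2) and the standard library are available. Lean on these libraries where they do the work, as an engineer would, in place of code of your own. Each camera call takes 0.05 s, during which the arm holds its last target. There are 200 camera calls.

## Working session

There is one attempt and no reset: what is moved stays moved. The work goes in short steps, Python scripts to look and compute and a shell command to move; the robot and the scene stay as the last step left them, time stands still between calls to the robot, and variables do not carry over. Pictures are saved under pics/ and viewed, at most 14 in all, crops included, and the job is handed in when it is done.

```bash
mkdir -p pics; python3 - <<'E'
from workcell import get_state, vision, ctrl
import cv2,numpy as np
s=get_state();print(s['time'],s['ee_pos'],np.round(s['tcp_rot'],3).tolist(),s['finger_gap'],ctrl.grip_depth)
for n in("top","scene"):
    im=vision.capture(n);cv2.imwrite(f'pics/{n}0.png',im[...,::-1]);print(n,vision.camera_params(n))
print(vision.camera_params("wrist"))
E
```

```text
0.0 [ 248.40869166 -490.37635935  238.14433802] [[0.892, 0.452, -0.0], [0.452, -0.892, 0.001], [0.0, -0.001, -1.0]] 0.9961958581880394 18.700000000000003
top {'vfov': 54.632800224431534, 'cx': 321.68271631812263, 'cy': 243.95111589615797, 'distortion': array([-0.04305777,  0.        ,  0.        ,  0.        ,  0.        ]), 'origin': array([309.18259126,  -7.93072557, 887.63627795]), 'orientation': array([[ 0.01100184,  0.98713195, -0.15952889],
       [-0.99909483,  0.01740777,  0.03881355],
       [ 0.04109114,  0.15895747,  0.98642995]])}
scene {'vfov': 51.01218636861916, 'cx': 322.65250294747784, 'cy': 240.45174886118497, 'distortion': array([0.01937522, 0.        , 0.        , 0.        , 0.        ]), 'origin': array([-105.2514722 , -710.31377373,  527.78500071]), 'orientation': array([[ 0.76589623,  0.31209717, -0.56213728],
       [-0.64292079,  0.36158347, -0.67521127],
       [-0.00747197,  0.87855151,  0.47758917]])}
{'vfov': 71.78668959409114, 'cx': 321.88826666821416, 'cy': 240.87991603075588, 'distortion': array([0.0177043, 0.       , 0.       , 0.       , 0.       ]), 'origin': array([ 318.55060226, -454.84824355,  385.1003353 ]), 'orientation': array([[ 0.45168447,  0.85074244,  0.2687349 ],
       [-0.89217663,  0.43118388,  0.13454116],
       [-0.00141428, -0.30052915,  0.95377158]])}
```

View pics/top0.png

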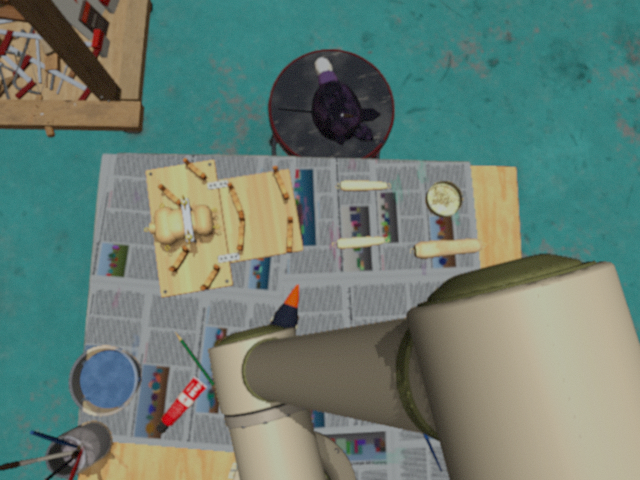

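View pics/scene0.png

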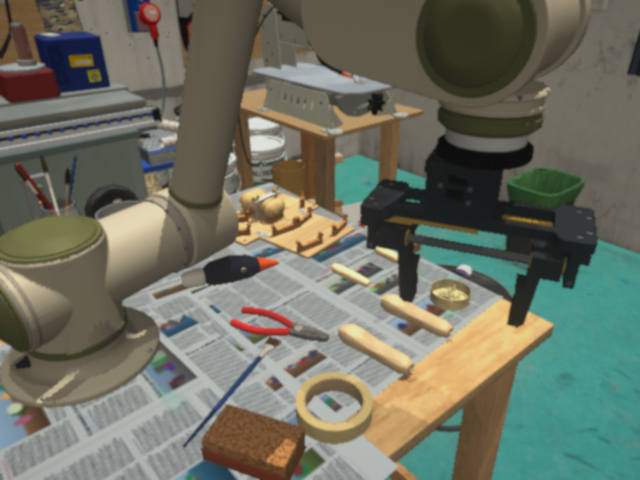

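The top view shows the cradle around (185,225) with the neck toward image-left. The short limbs are at (363,186) and (363,242), one long limb is at (447,248), and the tin is at (443,198). The scene view shows the second long limb near (375,347), which the arm hides in the top view.

```bash
cat > h.py <<'E'
from workcell import get_state, vision, ctrl
import cv2,numpy as np
from scipy.spatial.transform import Rotation as R
F=np.diag([1,-1,-1.])
def K(c):
    f=240/np.tan(np.radians(c['vfov']/2)); return np.array([[f,0,c['cx']],[0,f,c['cy']],[0,0,1]])
def ray(c,uv):
    p=cv2.undistortPoints(np.float64(uv).reshape(-1,1,2),K(c),c['distortion'])[:,0]
    return np.c_[p,np.ones(len(p))]@F@c['orientation'].T
def at(c,uv,z):
    d=ray(c,uv); o=c['origin']; return o+d*((z-o[2])/d[:,2])[:,None]
def proj(c,X):
    M=F@c['orientation'].T
    return cv2.projectPoints(np.float64(X).reshape(-1,1,3),cv2.Rodrigues(M)[0],-M@c['origin'],K(c),c['distortion'])[0][:,0]
def tri(cs,uvs):  # one point, several views
    A=np.zeros((3,3));b=np.zeros(3)
    for c,u in zip(cs,uvs):
        d=ray(c,u)[0];d/=np.linalg.norm(d);P=np.eye(3)-np.outer(d,d);A+=P;b+=P@c['origin']
    return np.linalg.solve(A,b)
def go(pos,yaw,ref=None):
    """row (turn z, shift) taking TCP to pos, tool pointing down, limb-yaw (deg, of the limb's y; fingers close across)"""
    s=get_state();T=np.array(s['tcp_rot']);p=np.array(s['ee_pos'])
    best=None
    for k in(0,180):
        a=np.radians(yaw+k); X=np.array([-np.sin(a),np.cos(a),0])  # tool x along the limb
        Rt=np.c_[X,np.cross([0,0,-1],X),[0,0,-1]]
        r=R.from_matrix(T.T@Rt).as_rotvec()
        print('turn',np.round(r,3),'shift',np.round(T.T@(np.array(pos)-p),1),'j6',round(s['joint_pos'][5]),'t',round(s['time'],2))
E
python3 - <<'E'
from h import *
c=vision.camera_params('top');s=vision.camera_params('scene')
for n,uv in dict(shortA=[[340,186],[387,185]],shortB=[[338,244],[389,239]],long=[[415,250],[480,245]],tin=[[443,198]]).items(): print(n,at(c,uv,15).round())
print('long2',at(s,[[345,333],[407,365]],15).round(), 'long1',at(s,[[388,302],[448,328]],15).round())
print('cradle',at(c,[[147,170],[215,160],[163,295],[231,286],[302,252],[291,170]],9).round())
E
```

```text
shortA [[ 565.  -77.   15.]
 [ 569. -169.   15.]]
shortB [[ 451.  -73.   15.]
 [ 462. -172.   15.]]
long [[ 442. -222.   15.]
 [ 454. -350.   15.]]
tin [[ 546. -280.   15.]]
long2 [[ 327. -245.   15.]
 [ 347. -358.   15.]] long1 [[ 440. -231.   15.]
 [ 461. -343.   15.]]
cradle [[591. 300.   9.]
 [614. 169.   9.]
 [349. 253.   9.]
 [368. 127.   9.]
 [435.  -5.   9.]
 [597.  19.   9.]]
```

```bash
python3 - <<'E'
from h import *
go([470,-200,290],5)
E
```

```text
turn [-1.000e-03 -1.000e-03 -1.189e+00] shift [ 328.9 -159.1  -51.5] j6 -12 t 0.1
turn [-1.000e-03  1.000e-03  1.952e+00] shift [ 328.9 -159.1  -51.5] j6 -12 t 0.1
```

```bash
python3 -m pendant '[[0,0,-1.189,329,-159,-51,1],[0,0,-1.189,329,-159,-51,1],[0,0,-1.189,329,-159,-51,1],[0,0,-1.189,329,-159,-51,1],[0,0,-1.189,329,-159,-51,1],[0,0,-1.189,329,-159,-51,1],[0,0,-1.189,329,-159,-51,1],[0,0,-1.189,329,-159,-51,1],[0,0,-1.189,329,-159,-51,1],[0,0,-1.189,329,-159,-51,1]]'
python3 - <<'E'
from h import *
import pickle
c=vision.camera_params('wrist');im=vision.capture('wrist');cv2.imwrite('pics/w1.png',im[...,::-1]);pickle.dump(c,open('w1.pkl','wb'))
im=vision.capture('top');cv2.imwrite('pics/top1.png',im[...,::-1])
print(get_state()['time'],get_state()['ee_pos'])
E
```

```text
time: 1.35
ee_pos: [469.8, -200.7, 289.6]
tcp_rot: [[-0.085, 0.996, -0.0], [0.996, 0.085, 0.0], [0.0, -0.0, -1.0]]
force: [-0.7, -0.7, 0.4]
finger_gap: 0.997
finger_force: 0.0
1.45 [ 469.92310475 -200.58927672  289.69973097]
```

View pics/w1.png

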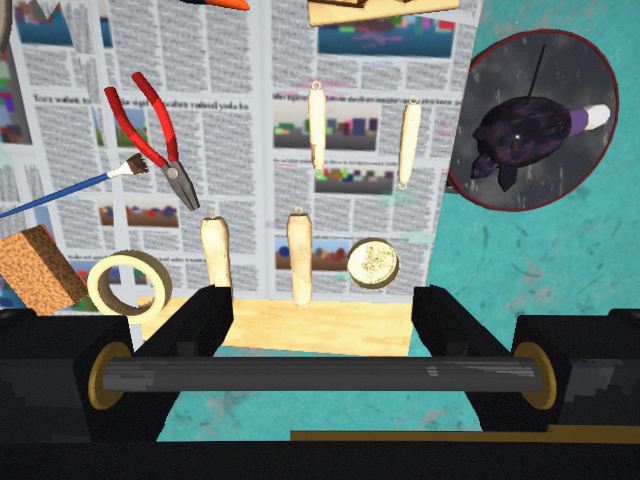

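The wrist view shows the two shorts at about (317,125) and (409,143), and the longs at (300,258) and (216,255). The long-limb eyes seem to be at the top end, toward +y, so I'll zoom in to confirm which end the eyes are on.

```bash
python3 - <<'E'
import cv2
im=cv2.imread('pics/w1.png')[70:320,180:440]
cv2.imwrite('pics/w1c.png',cv2.resize(im,(624,600),interpolation=cv2.INTER_CUBIC))
E
```

```text
(no output)
```

View pics/w1c.png

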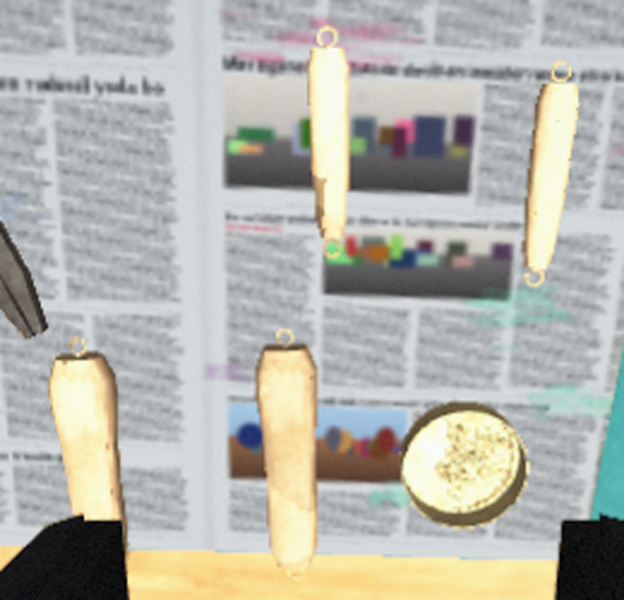

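```bash
python3 -m pendant '[[0,0,0,-47,-34,110,1],[0,0,0,-47,-34,110,1],[0,0,0,-47,-34,110,1],[0,0,0,-47,-34,110,1]]'
python3 - <<'E'
from h import *
import pickle
c=vision.camera_params('wrist');im=vision.capture('wrist');cv2.imwrite('pics/w2.png',im[...,::-1]);pickle.dump(c,open('w2.pkl','wb'))
cv2.imwrite('pics/w2c.png',cv2.resize(im[20:340,180:500,::-1],(600,600),interpolation=cv2.INTER_CUBIC))
E
```

```text
time: 1.95
ee_pos: [441.2, -250.2, 181.4]
tcp_rot: [[-0.086, 0.996, 0.002], [0.996, 0.086, -0.001], [-0.002, 0.002, -1.0]]
force: [0.1, -0.0, -0.4]
finger_gap: 0.999
finger_force: 0.0
```

View pics/w2c.png

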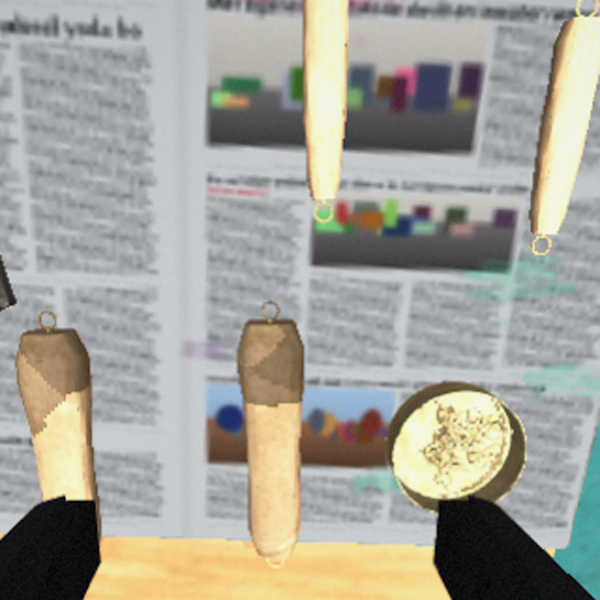

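```bash
python3 - <<'E'
from h import *
import pickle
a,b=[pickle.load(open(f'w{i}.pkl','rb')) for i in(1,2)]
P=dict(Bb=[(318.8,173.8),(352.3,132.5)],At=[(413.8,100),(493,22.7)],Ab=[(402.9,185.4),(468.5,150.7)],L1t=[(298.8,210.8),(323.5,185.9)],L1b=[(302,308.3),(327.7,319.7)],L2t=[(212.5,214.6),(205,190.7)])
for n,u in P.items(): print(n,tri([a,b],u).round(1), [at(c,[x],12)[0].round(1).tolist()for c,x in zip((a,b),u)])
print('Bt',at(a,[(316,84)],9).round(1))
E
```

```text
Bb [ 463.  -167.2   12.9] [[463.7, -167.8, 12.0], [462.5, -166.7, 12.0]]
At [568.  -72.8  11.9] [[568.3, -73.1, 12.0], [567.6, -72.6, 12.0]]
Ab [ 572.7 -173.8    7.1] [[571.6, -173.3, 12.0], [570.5, -173.6, 12.0]]
L1t [ 441.1 -217.5   10.1] [[441.6, -217.4, 12.0], [440.7, -216.9, 12.0]]
L1b [ 455.8 -343.7   39.7] [[455.3, -359.2, 12.0], [457.9, -360.1, 12.0]]
L2t [ 333.9 -228.4   26.3] [[329.6, -232.1, 12.0], [328.8, -231.2, 12.0]]
Bt [[451.9 -65.2   9. ]]
```

```bash
python3 - <<'E'
from h import *
go([457,-116,60],6.2)
E
```

```text
turn [ 0.003  0.003 -0.021] shift [132.5  26.9 121.5] j6 -48 t 2.0
turn [ 0.004 -0.004  3.121] shift [132.5  26.9 121.5] j6 -48 t 2.0
```

```bash
python3 -m pendant '[[0.003,0.003,-0.02,132.5,27,121,0],[0.003,0.003,-0.02,132.5,27,121,0],[0.003,0.003,-0.02,132.5,27,121,0],[0.003,0.003,-0.02,132.5,27,121,0],[0.003,0.003,-0.02,132.5,27,121,0]]'
python3 - <<'E'
from h import *
import pickle
c=vision.camera_params('wrist');im=vision.capture('wrist');cv2.imwrite('pics/w3.png',im[...,::-1]);pickle.dump(c,open('w3.pkl','wb'))
print(proj(c,[[452,-65,9],[463,-167,9],[457,-116,18]]))
E
```

```text
time: 2.62
ee_pos: [457.3, -116.2, 60.4]
tcp_rot: [[-0.108, 0.994, 0.0], [0.994, 0.108, 0.001], [0.001, 0.0, -1.0]]
force: [-0.3, 0.0, 1.2]
finger_gap: 0.503
finger_force: 0.0
[[321.5127025  184.06270463]
 [321.49927146 334.16794668]
 [320.69577065 269.80973597]]
```

View pics/w3.png

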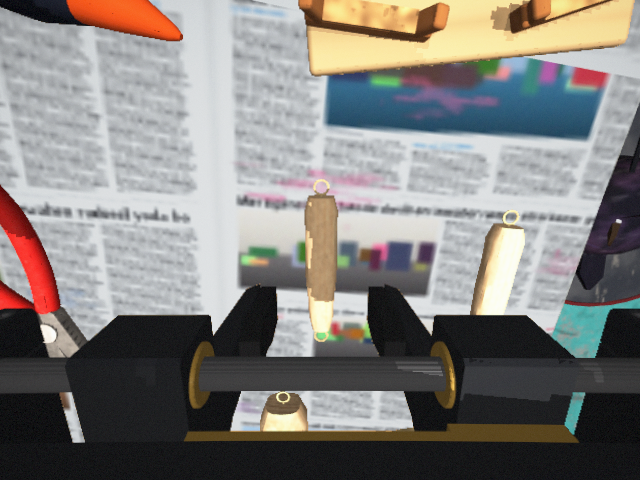

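The short is where I predicted: top loop at (321,186), bottom loop at (321,337). I'll zoom in on both ends to tell the loops apart.

```bash
python3 - <<'E'
import cv2,numpy as np
im=cv2.imread('pics/w3.png');w2=cv2.imread('pics/w2.png')
r=lambda x:cv2.resize(x,(390,290),interpolation=cv2.INTER_CUBIC)
f=lambda im,u,v:r(im[v-22:v+22,u-30:u+30])
cv2.imwrite('pics/z.png',np.vstack([np.hstack([f(im,321,195),f(im,321,330)]),np.hstack([f(w2,323,192),f(w2,328,312)])]))
E
```

```text
(no output)
```

View pics/z.png

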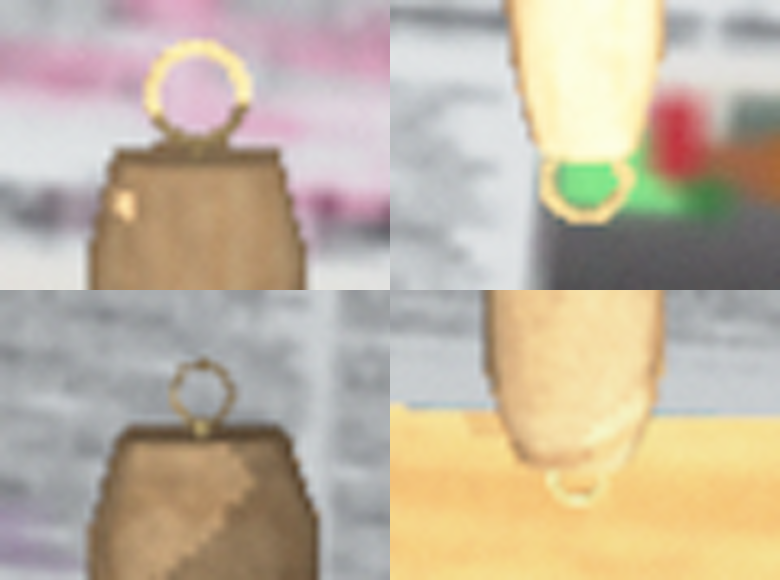

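Both ends carry similar loops. The blunt, thick, chamfered end with the full eye and shank is the joint end, and it points +y on all four limbs, so no flips are needed. Now I grasp short B.

```bash
python3 -m pendant '[[0,0,0,0,0,35,0],[0,0,0,0,0,53,0],[0,0,0,0,0,57,0],[0,0,0,0,0,57,-0.7],[0,0,0,0,0,57,-0.8],[0,0,0,0,0,57,-0.8],[0,0,0,0,0,57,-0.8],[0,0,0,0,0,57,-0.8]]' 15
python3 - <<'E'
from h import *
go([480,20,220],8)
E
```

```text
time: 3.68
ee_pos: [456.0, -115.7, 2.5]
tcp_rot: [[-0.107, 0.994, -0.002], [0.994, 0.107, 0.002], [0.002, -0.002, -1.0]]
force: [-1.9, -1.4, 7.0]
finger_gap: 0.236
finger_force: 15.0
turn [-0.002 -0.002 -0.032] shift [ 132.8   38.  -217.3] j6 -35 t 3.67
turn [-3.000e-03  3.000e-03  3.109e+00] shift [ 132.8   38.  -217.3] j6 -35 t 3.67
```

```bash
python3 -m pendant '[[0,0,0,0,0,-50,-0.8],[0,0,-0.03,60,20,-112,-0.8],[0,0,-0.03,120,38,-170,-0.8],[0,0,-0.03,180,47,-225,-0.8],[0,0,-0.03,220,47,-247,-0.8],[0,0,-0.03,220,47,-247,-0.8],[0,0,-0.03,220,47,-247,-0.8]]'
python3 - <<'E'
from h import *
import pickle
c=vision.camera_params('wrist');im=vision.capture('wrist');cv2.imwrite('pics/w4.png',im[...,::-1]);pickle.dump(c,open('w4.pkl','wb'))
E
```

```text
time: 4.55
ee_pos: [479.8, 109.8, 251.4]
tcp_rot: [[-0.14, 0.99, 0.001], [0.99, 0.14, 0.003], [0.003, 0.002, -1.0]]
force: [-0.2, -0.4, -0.4]
finger_gap: 0.232
finger_force: 15.0
```

View pics/w4.png

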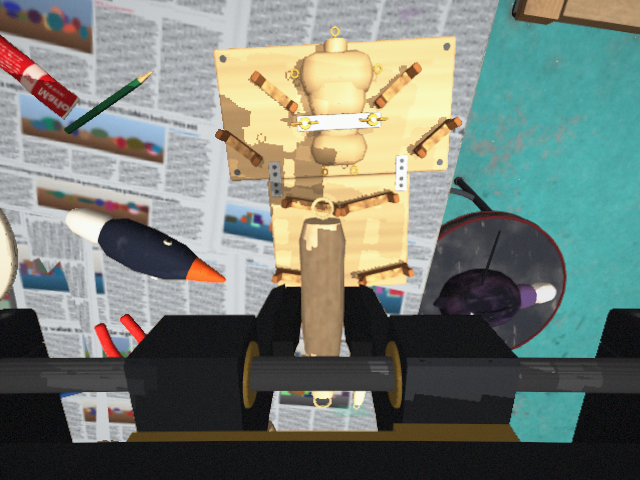

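The cradle is fully visible. The narrow saddles are centred at about (398,86), (439,138), (274,91) and (239,148). The wide saddles that can be seen are at (368,205) and (384,275). I'll fit the cradle pose from those.

```bash
cat > fit.py <<'E'
from h import *
import pickle
from scipy.optimize import least_squares
def rest(x,y,yaw,d):
    a=np.radians(yaw);v=np.array([-np.sin(a),np.cos(a)])*d;return np.array([[x,y]+v,[x,y]-v])
M=np.vstack([rest(84,-7,40,34),rest(-84,-7,-40,34),rest(42,-146,12,46),rest(-42,-146,-12,46)])
E
python3 - <<'E'
from fit import *
c=pickle.load(open('w4.pkl','rb'));t=vision.camera_params('top')
e=lambda a,b:(np.array(a)+b)/2
W={0:e((378,104),(419,67)),1:e((417,154),(461,121)),2:e((254,75),(294,107)),3:e((219,133),(259,163)),4:e((338,211),(398,199)),5:e((355,282),(413,268))}
T={0:e((187,160),(206,179)),1:None,2:None}
def pts(p): 
    a=np.radians(p[2]);return np.c_[M@np.array([[np.cos(a),np.sin(a)],[-np.sin(a),np.cos(a)]])+p[:2],np.full(8,p[3])]
i=list(W);U=np.array([W[k] for k in i])
for fz in (None,30):
    f=lambda p:np.ravel(proj(c,pts(p if fz is None else [*p[:3],fz])[i])-U)
    r=least_squares(f,[485,220,10,30],loss='soft_l1');print(r.x.round(1),f(r.x).round(1).reshape(-1,2).tolist())
# board rear corners at z=9, and torso/neck
print(at(c,[[217,52],[456,37],[234,181],[447,169]],9).round(1))
p=r.x;im=cv2.imread('pics/w4.png')
for q in proj(c,pts([*p[:3],30])):cv2.circle(im,tuple(int(v)for v in q),2,(0,0,255),-1)
tm=cv2.imread('pics/top0.png')
for q in proj(t,pts([*p[:3],30])):cv2.circle(tm,tuple(int(round(v*4))for v in q),6,(0,0,255),-1,shift=2)
cv2.imwrite('pics/chk.png',np.hstack([cv2.resize(im[20:300,200:480],(400,400)),cv2.resize(tm[145:305,140:300]*1,(400,400))]))
E
```

```text
[481.3 216.7  10.6  31.1] [[-0.5, -0.0], [-0.8, 0.1], [1.1, 0.5], [-0.6, -1.1], [0.5, -0.7], [0.6, 2.4]]
[481.4 216.8  10.6  30. ] [[-0.7, 0.1], [-1.1, 0.0], [1.3, 0.5], [-0.3, -1.2], [0.5, -0.9], [0.5, 2.0]]
[[350.4 254.8   9. ]
 [592.4 302.6   9. ]
 [375.6 124.6   9. ]
 [617.3 172.5   9. ]]
```

View pics/chk.png

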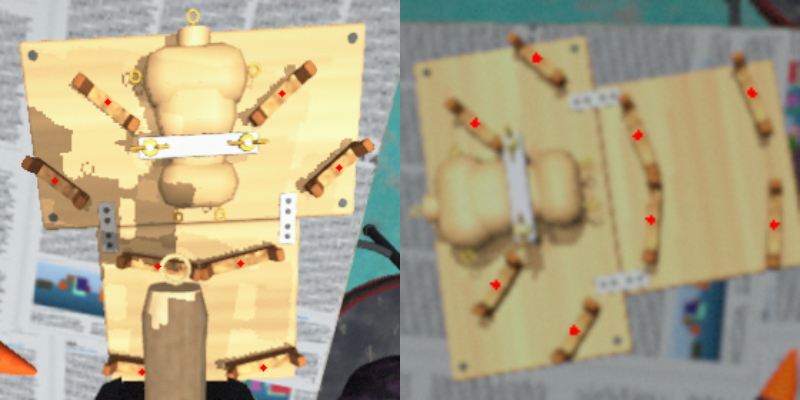

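The reprojected dots land on all the saddles in both cameras, so the cradle is at about (481.4, 216.8) with yaw 10.8°. Next I check how the limb sits in the hand.

```bash
cat >> fit.py <<'E'
C=np.array([481.4,216.8]);CY=10.8
def tgt(x,y,yaw):
    a=np.radians(CY);return np.array([[np.cos(a),-np.sin(a)],[np.sin(a),np.cos(a)]])@[x,y]+C,yaw+CY
E
python3 - <<'E'
from fit import *
c=pickle.load(open('w4.pkl','rb'))
q=at(c,[(322,208),(322,401)],258);s=get_state();print(((q-s['ee_pos'])@s['tcp_rot']).round(1))
p,y=tgt(-84,-7,-40);print(p,y);go([*p,110],y)
E
```

```text
[[ 50.4   1.   -8.1]
 [-51.8   1.1  -8.3]]
[400.19954014 194.18395882] -29.2
turn [-0.002 -0.002  0.649] shift [ 95.5 -66.3 140.2] j6 -9 t 4.6
turn [ 0.003 -0.003 -2.493] shift [ 95.5 -66.3 140.2] j6 -9 t 4.6
```

```bash
python3 -m pendant '[[0,0,0.649,95.5,-66,60,-0.8],[0,0,0.649,95.5,-66,120,-0.8],[0,0,0.649,95.5,-66,166,-0.8],[0,0,0.649,95.5,-66,166,-0.8],[0,0,0.649,95.5,-66,166,-0.8],[0,0,0.649,95.5,-66,190,-0.8],[0,0,0.649,95.5,-66,210,-0.8],[0,0,0.649,95.5,-66,221,-0.8],[0,0,0.649,95.5,-66,222,-0.8],[0,0,0.649,95.5,-66,222,-0.8]]'
python3 - <<'E'
from fit import *
p,y=tgt(-84,-7,-40);go([*p,26],y);c=vision.camera_params('wrist');im=vision.capture('wrist');cv2.imwrite('pics/w5.png',im[...,::-1]);pickle.dump(c,open('w5.pkl','wb'))
E
```

```text
time: 5.85
ee_pos: [401.0, 193.7, 28.4]
tcp_rot: [[0.49, 0.872, -0.002], [0.872, -0.49, 0.003], [0.001, -0.003, -1.0]]
force: [0.9, -0.6, -0.4]
finger_gap: 0.234
finger_force: 15.0
turn [-0.003 -0.001 -0.002] shift [ 0.  -0.9  2.4] j6 40 t 5.85
turn [-2.000e-03  5.000e-03  3.139e+00] shift [ 0.  -0.9  2.4] j6 40 t 5.85
```

View pics/w5.png

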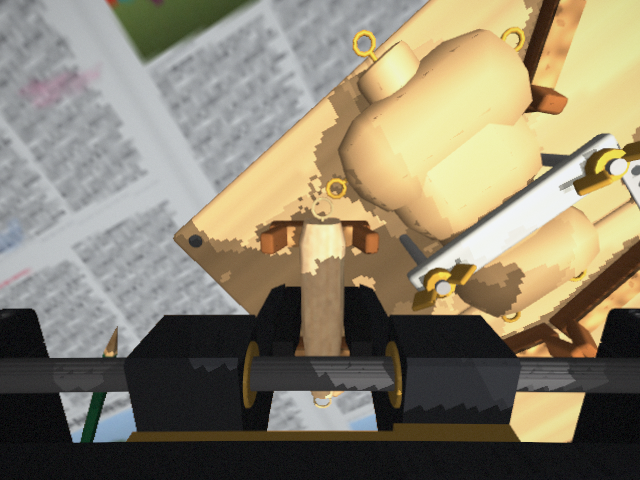

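The front saddle spans columns 261 to 379, with its middle at 320. The limb is centred at about 324, so I'll shift about 2 mm toward -y, lower it and release.

```bash
python3 -m pendant '[[0,0,0,0.5,-1.8,1.5,-0.8],[0,0,0,0.5,-1.8,2.7,-0.8],[0,0,0,0.5,-1.8,2.8,-0.8]]'; python3 -m pendant '[[0,0,0,0,0,0,-0.35],[0,0,0,0,0,0,-0.3],[0,0,0,0,0,0,-0.3],[0,0,0,0,0,-20,-0.3],[0,0,0,0,0,-70,-0.2],[0,0,0,0,0,-130,0],[0,0,0,0,0,-160,0]]'
python3 - <<'E'
from fit import *
c=vision.camera_params('wrist');im=vision.capture('wrist');cv2.imwrite('pics/w6.png',im[...,::-1]);pickle.dump(c,open('w6.pkl','wb'))
go([570,-123,60],-2.7)
E
```

```text
time: 6.28
ee_pos: [399.0, 195.3, 25.5]
tcp_rot: [[0.49, 0.872, -0.003], [0.872, -0.49, 0.003], [0.001, -0.004, -1.0]]
force: [-2.7, 0.0, 9.3]
finger_gap: 0.228
finger_force: 15.0
time: 7.15
ee_pos: [400.1, 194.9, 187.8]
tcp_rot: [[0.49, 0.872, 0.001], [0.872, -0.49, 0.003], [0.003, -0.001, -1.0]]
force: [-0.3, -0.1, -1.5]
finger_gap: 0.499
finger_force: 0.0
turn [ 0.003 -0.005 -0.465] shift [-195.5  302.7  129.7] j6 40 t 7.2
turn [-0.007 -0.005  2.677] shift [-195.5  302.7  129.7] j6 40 t 7.2
```

```bash
python3 -m pendant '[[0,0,-0.54,-195.5,302.7,0,0],[0,0,-0.54,-195.5,302.7,0,0],[0,0,-0.54,-195.5,302.7,0,0],[0,0,-0.54,-195.5,302.7,40,0],[0,0,-0.54,-195.5,302.7,90,0],[0,0,-0.54,-195.5,302.7,130,0],[0,0,-0.54,-195.5,302.7,130,0],[0,0,-0.54,-195.5,302.7,130,0]]'
python3 - <<'E'
from fit import *
go([569.5,-123,2.7],1.7)
c=vision.camera_params('wrist');im=vision.capture('wrist')
w=cv2.imread('pics/w6.png');cv2.imwrite('pics/w7.png',np.hstack([cv2.resize(x[100:420,180:460],(400,457)) for x in(im[...,::-1],w)]))
print(proj(c,[[568,-73,9],[571,-173.5,9]]).round())
E
```

```text
time: 8.2
ee_pos: [566.4, -125.1, 49.8]
tcp_rot: [[-0.025, 1.0, -0.009], [1.0, 0.025, 0.005], [0.005, -0.009, -1.0]]
force: [0.1, 1.0, 0.8]
finger_gap: 0.5
finger_force: 0.0
turn [-0.009 -0.005 -0.004] shift [ 1.7  3.6 47.1] j6 -26 t 8.2
turn [-0.008  0.014  3.137] shift [ 1.7  3.6 47.1] j6 -26 t 8.2
[[327. 186.]
 [327. 340.]]
```

View pics/w7.png

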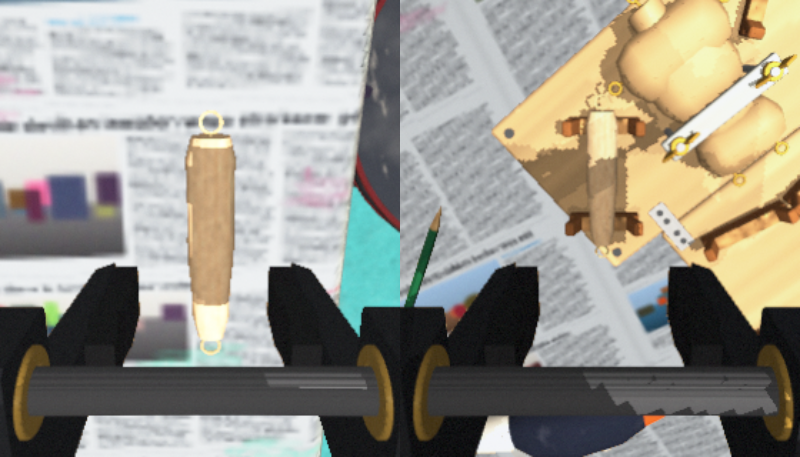

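On the right, short B lies centred in both saddles. On the left, short A matches the prediction at (327,186) and (327,341), so I grasp it.

```bash
python3 -m pendant '[[-0.008,-0.005,0,1.7,3.4,25,0],[-0.008,-0.005,0,1.7,3.4,42,0],[-0.008,-0.005,0,1.7,3.4,47,0],[-0.008,-0.005,0,1.7,3.4,47,-0.7],[-0.008,-0.005,0,1.7,3.4,47,-0.8],[-0.008,-0.005,0,1.7,3.4,47,-0.8],[-0.008,-0.005,0,1.7,3.4,47,-0.8],[-0.008,-0.005,0,1.7,3.4,10,-0.8],[-0.008,-0.005,0,1.7,3.4,-50,-0.8],[-0.008,-0.005,0,1.7,3.4,-100,-0.8]]'
python3 - <<'E'
from fit import *
p,y=tgt(84,-7,40);print(p,y);go([*p,100],y)
E
```

```text
time: 9.5
ee_pos: [571.0, -122.1, 155.6]
tcp_rot: [[-0.028, 1.0, 0.005], [1.0, 0.028, -0.002], [-0.003, 0.005, -1.0]]
force: [0.1, -0.2, -0.3]
finger_gap: 0.233
finger_force: 15.0
[565.22379826 225.66401967] 50.8
turn [ 0.004  0.005 -0.859] shift [347.9   3.7  54.8] j6 -25 t 9.5
turn [ 0.006 -0.005  2.283] shift [347.9   3.7  54.8] j6 -25 t 9.5
```

```bash
python3 -m pendant '[[0.004,0.004,-0.859,348,3.7,0,-0.8],[0.004,0.004,-0.859,348,3.7,0,-0.8],[0.004,0.004,-0.859,348,3.7,0,-0.8],[0.004,0.004,-0.859,348,3.7,0,-0.8],[0.004,0.004,-0.859,348,3.7,0,-0.8],[0.004,0.004,-0.859,348,3.7,30,-0.8],[0.004,0.004,-0.859,348,3.7,60,-0.8],[0.004,0.004,-0.859,348,3.7,90,-0.8],[0.004,0.004,-0.859,348,3.7,115,-0.8],[0.004,0.004,-0.859,348,3.7,125,-0.8],[0.004,0.004,-0.859,348,3.7,126,-0.8],[0.004,0.004,-0.859,348,3.7,126,-0.8]]'
python3 - <<'E'
from fit import *
p,y=tgt(84,-7,40);go([*p,26],y);c=vision.camera_params('wrist');im=vision.capture('wrist')
cv2.imwrite('pics/w8.png',cv2.resize(im[100:420,180:460,::-1],(525,600)))
E
```

```text
time: 11.0
ee_pos: [565.7, 225.6, 27.3]
tcp_rot: [[-0.775, 0.632, 0.0], [0.632, 0.775, -0.0], [-0.0, -0.0, -1.0]]
force: [-0.4, -1.2, 0.3]
finger_gap: 0.238
finger_force: 15.0
turn [-0.  0.  0.] shift [ 0.5 -0.2  1.3] j6 -40 t 11.0
turn [-0.    -0.    -3.141] shift [ 0.5 -0.2  1.3] j6 -40 t 11.0
```

View pics/w8.png

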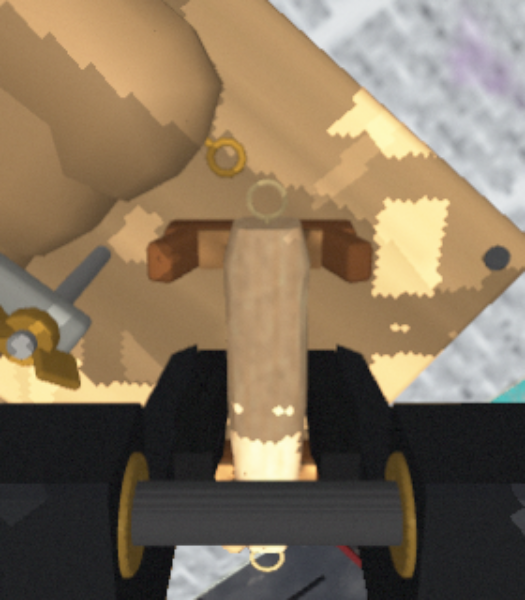

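The saddle's middle is at crop column 259.5 and the limb is at 267, so I shift about -2.3 mm, lower and release.

```bash
python3 -m pendant '[[0,0,0,0.5,-2.3,1,-0.8],[0,0,0,0.5,-2.3,1.9,-0.8],[0,0,0,0.5,-2.3,1.9,-0.8]]'; python3 -m pendant '[[0,0,0,0,0,0,-0.35],[0,0,0,0,0,0,-0.3],[0,0,0,0,0,0,-0.3],[0,0,0,0,0,-20,-0.3],[0,0,0,0,0,-70,-0.2],[0,0,0,0,0,-130,0.3],[0,0,0,0,0,-150,0.5]]'
python3 - <<'E'
from fit import *
c=vision.camera_params('wrist');im=vision.capture('wrist');cv2.imwrite('pics/w9.png',im[...,::-1]);pickle.dump(c,open('w9.pkl','wb'))
go([448.8,-288.5,60],6.2)
E
```

```text
time: 11.42
ee_pos: [565.4, 225.0, 27.2]
tcp_rot: [[-0.775, 0.632, 0.005], [0.632, 0.775, 0.002], [-0.003, 0.005, -1.0]]
force: [-0.1, 3.6, 12.2]
finger_gap: 0.229
finger_force: 15.0
time: 12.3
ee_pos: [564.7, 224.4, 178.6]
tcp_rot: [[-0.775, 0.632, 0.005], [0.632, 0.775, 0.001], [-0.004, 0.004, -1.0]]
force: [-0.3, 0.2, 0.1]
finger_gap: 0.601
finger_force: 0.0
turn [0.006 0.002 0.779] shift [-233.4 -471.6  118.4] j6 -40 t 12.35
turn [-0.003  0.008 -2.363] shift [-233.4 -471.6  118.4] j6 -40 t 12.35
```

```bash
python3 -m pendant '[[0.004,0.004,0.78,-233.4,-471.6,0,0.3],[0.004,0.004,0.78,-233.4,-471.6,0,0.3],[0.004,0.004,0.78,-233.4,-471.6,0,0.3],[0.004,0.004,0.78,-233.4,-471.6,0,0.3],[0.004,0.004,0.78,-233.4,-471.6,0,0.3],[0.004,0.004,0.78,-233.4,-471.6,0,0.3],[0.004,0.004,0.78,-233.4,-471.6,40,0.3],[0.004,0.004,0.78,-233.4,-471.6,80,0.3],[0.004,0.004,0.78,-233.4,-471.6,118,0.3],[0.004,0.004,0.78,-233.4,-471.6,118,0.3],[0.004,0.004,0.78,-233.4,-471.6,118,0.3]]'
python3 - <<'E'
from fit import *
go([448.8,-288.5,3],6.2)
c=vision.camera_params('wrist');im=vision.capture('wrist');pickle.dump(c,open('w10.pkl','wb'))
w=cv2.imread('pics/w9.png');cv2.imwrite('pics/w10.png',np.hstack([cv2.resize(x[100:420,180:460],(400,457)) for x in(im[...,::-1],w)]))
print((proj(c,[[441,-217.3,12],[456.6,-360,12]])-[180,100])*400/280)
E
```

```text
time: 13.72
ee_pos: [446.7, -288.4, 56.8]
tcp_rot: [[-0.106, 0.994, -0.007], [0.994, 0.106, 0.003], [0.003, -0.006, -1.0]]
force: [-1.6, -0.9, 0.1]
finger_gap: 0.65
finger_force: 0.0
turn [-0.006 -0.003 -0.002] shift [-0.5  2.5 53.8] j6 -52 t 13.72
turn [-0.005  0.01   3.14 ] shift [-0.5  2.5 53.8] j6 -52 t 13.72
[[207.20921945  71.414901  ]
 [207.07079349 381.12334209]]
```

View pics/w10.png

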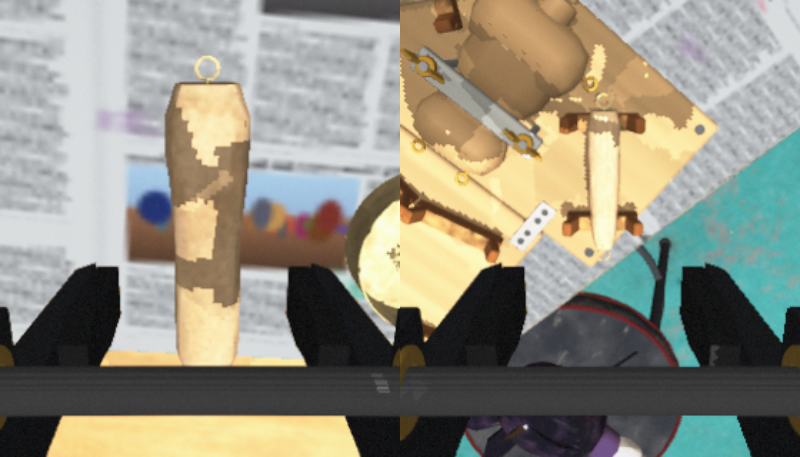

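Short A is centred in its rest, and long 1's eye at (207,68) is where I expected it. I grasp it.

```bash
python3 -m pendant '[[-0.006,-0.003,0,0.3,2.4,30,0.3],[-0.006,-0.003,0,0.3,2.4,48,0.3],[-0.006,-0.003,0,0.3,2.4,53,0.3],[-0.006,-0.003,0,0.3,2.4,53.5,0.3],[-0.006,-0.003,0,0.3,2.4,53.5,-0.5],[-0.006,-0.003,0,0.3,2.4,53.5,-0.6],[-0.006,-0.003,0,0.3,2.4,53.5,-0.6],[-0.006,-0.003,0,0.3,2.4,53.5,-0.6]]' 25
python3 -m pendant '[[0,0,0,0,0,-50,-0.6],[0,0,0,0,0,-110,-0.6],[0,0,0,0,0,-140,-0.6]]'
python3 - <<'E'
from fit import *
for a in((42,-146,12),(-42,-146,-12)):
    p,y=tgt(*a);print(p,y);go([*p,100],y)
E
```

```text
time: 14.78
ee_pos: [448.9, -288.4, 4.1]
tcp_rot: [[-0.107, 0.994, 0.001], [0.994, 0.107, -0.002], [-0.002, 0.001, -1.0]]
force: [-0.2, 1.1, 5.6]
finger_gap: 0.392
finger_force: 25.0
time: 15.15
ee_pos: [449.1, -288.5, 146.4]
tcp_rot: [[-0.107, 0.994, 0.003], [0.994, 0.107, -0.004], [-0.004, 0.003, -1.0]]
force: [-0.1, 0.3, -1.5]
finger_gap: 0.391
finger_force: 25.0
[550.01373646  81.25607661] 22.8
turn [ 0.002  0.004 -0.291] shift [357.  139.7  45.4] j6 -52 t 15.15
turn [ 0.006 -0.003  2.851] shift [357.  139.7  45.4] j6 -52 t 15.15
[467.5016074   65.51604618] -1.1999999999999993
turn [0.003 0.004 0.128] shift [350.2  56.   45.2] j6 -52 t 15.15
turn [-0.006  0.005 -3.014] shift [350.2  56.   45.2] j6 -52 t 15.15
```

```bash
python3 -m pendant '[[0.002,0.004,-0.291,357,139,0,-0.6],[0.002,0.004,-0.291,357,139,0,-0.6],[0.002,0.004,-0.291,357,139,0,-0.6],[0.002,0.004,-0.291,357,139,0,-0.6],[0.002,0.004,-0.291,357,139,0,-0.6],[0.002,0.004,-0.291,357,139,0,-0.6],[0.002,0.004,-0.291,357,139,0,-0.6],[0.002,0.004,-0.291,357,139,40,-0.6],[0.002,0.004,-0.291,357,139,80,-0.6],[0.002,0.004,-0.291,357,139,105,-0.6],[0.002,0.004,-0.291,357,139,116,-0.6],[0.002,0.004,-0.291,357,139,116,-0.6],[0.002,0.004,-0.291,357,139,116,-0.6]]'
python3 - <<'E'
from fit import *
p,y=tgt(42,-146,12);go([*p,27],y);c=vision.camera_params('wrist');im=vision.capture('wrist')
cv2.imwrite('pics/w11.png',cv2.resize(im[60:420,160:480,::-1],(533,600)))
E
```

```text
time: 16.77
ee_pos: [549.2, 81.1, 27.8]
tcp_rot: [[-0.387, 0.922, -0.001], [0.922, 0.387, 0.002], [0.002, -0.0, -1.0]]
force: [0.1, -0.7, -0.7]
finger_gap: 0.392
finger_force: 25.0
turn [-0.    -0.002 -0.   ] shift [-0.2  0.8  0.8] j6 -27 t 16.77
turn [-0.004  0.     3.141] shift [-0.2  0.8  0.8] j6 -27 t 16.77
```

View pics/w11.png

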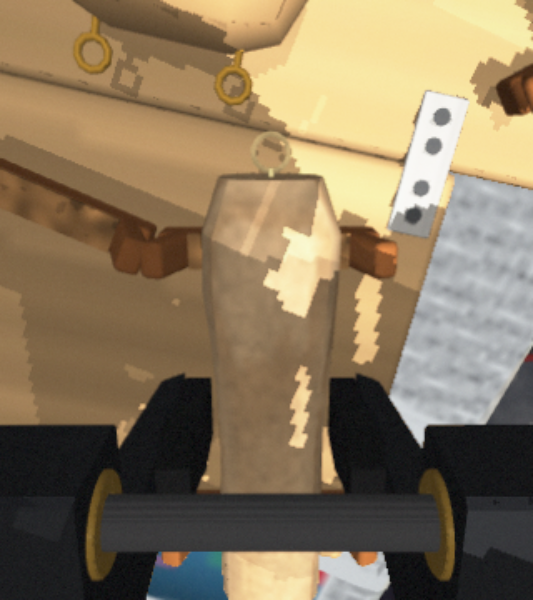

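The eye-end saddle is centred at crop column 271.5, the same as the limb. The rear saddle is at 270, which also matches. I lower it straight down and release.

```bash
python3 -m pendant '[[0,0,0,0,0,0.8,-0.6],[0,0,0,0,0,1.5,-0.6],[0,0,0,0,0,1.5,-0.6]]'; python3 -m pendant '[[0,0,0,0,0,0,0],[0,0,0,0,0,0,0.1],[0,0,0,0,0,0,0.1],[0,0,0,0,0,-20,0.1],[0,0,0,0,0,-70,0.1],[0,0,0,0,0,-130,0.3],[0,0,0,0,0,-150,0.3]]'
python3 - <<'E'
from fit import *
c=vision.camera_params('wrist');im=vision.capture('wrist');cv2.imwrite('pics/w12.png',im[...,::-1]);pickle.dump(c,open('w12.pkl','wb'))
go([360,-320,177],8)
E
```

```text
time: 17.2
ee_pos: [549.0, 81.5, 26.0]
tcp_rot: [[-0.388, 0.922, -0.002], [0.922, 0.388, 0.002], [0.003, -0.001, -1.0]]
force: [-0.9, -0.7, 3.4]
finger_gap: 0.392
finger_force: 25.0
time: 18.08
ee_pos: [550.1, 81.2, 179.3]
tcp_rot: [[-0.388, 0.922, 0.003], [0.922, 0.388, 0.002], [0.0, 0.004, -1.0]]
force: [0.0, -0.0, -0.8]
finger_gap: 0.653
finger_force: 0.0
turn [ 0.005 -0.     0.259] shift [-296.  -331.2    1.7] j6 -27 t 18.12
turn [ 1.000e-03  8.000e-03 -2.883e+00] shift [-296.  -331.2    1.7] j6 -27 t 18.12
```

```bash
python3 -m pendant '[[0.005,0,0.259,-296,-331,2,0.3],[0.005,0,0.259,-296,-331,2,0.3],[0.005,0,0.259,-296,-331,2,0.3],[0.005,0,0.259,-296,-331,2,0.3],[0.005,0,0.259,-296,-331,2,0.3],[0.005,0,0.259,-296,-331,2,0.3],[0.005,0,0.259,-296,-331,2,0.3],[0.005,0,0.259,-296,-331,2,0.3],[0.005,0,0.259,-296,-331,2,0.3]]'
python3 - <<'E'
from fit import *
c=vision.camera_params('wrist');im=vision.capture('wrist');cv2.imwrite('pics/w13.png',im[...,::-1]);pickle.dump(c,open('w13.pkl','wb'))
print(get_state()['ee_pos'],proj(c,[[329,-231.5,12],[345,-374,12]]).round())
hs=cv2.cvtColor(im,cv2.COLOR_RGB2HSV)
m=((hs[...,0]<28)&(hs[...,0]>6)&(hs[...,1]>45)).astype(np.uint8)*255
n,l,st,ce=cv2.connectedComponentsWithStats(m[:330])
for i in range(1,n):
    if st[i,4]>200:
        r=cv2.minAreaRect(np.argwhere(l==i)[:,::-1].astype(np.float32));print(st[i],ce[i].round(1),r)
E
```

```text
time: 19.25
ee_pos: [358.6, -319.5, 172.6]
tcp_rot: [[-0.138, 0.99, -0.008], [0.99, 0.138, 0.002], [0.003, -0.007, -1.0]]
force: [-0.1, 0.4, -0.5]
finger_gap: 0.65
finger_force: 0.0
[ 359.00095171 -318.86518854  172.78971086] [[303. 121.]
 [302. 273.]]
[180  13  35  39 729] [196.8  33.7] ((197.1970672607422, 34.29197311401367), (35.37040710449219, 27.339445114135742), 70.01689147949219)
[476  62  28  17 252] [492.2  70.5] ((488.8299560546875, 70.19000244140625), (27.71858787536621, 13.435029029846191), 8.13010311126709)
[132 104  21  30 393] [140.9 120.2] ((142.4390411376953, 118.45121765136719), (30.810400009155273, 18.442068099975586), 83.6598129272461)
[ 174  110   74   32 1418] [208.6 128.3] ((211.0157470703125, 124.6361312866211), (74.5791015625, 28.177732467651367), 5.492324352264404)
[  120   114   454   216 28309] [325.6 262.6] ((347.68463134765625, 225.0230712890625), (460.0447998046875, 209.24659729003906), 7.125016689300537)
[    0   124   112   143 10315] [ 43.5 197.1] ((38.34530258178711, 194.56076049804688), (151.593505859375, 93.2203598022461), 56.02345275878906)
[ 381  173  194   79 5714] [490.6 209.1] ((477.7027282714844, 203.28378295898438), (191.19601440429688, 78.25392150878906), 9.462322235107422)
```

```bash
python3 - <<'E'
from fit import *
c=pickle.load(open('w13.pkl','rb'));im=cv2.imread('pics/w13.png')
hs=cv2.cvtColor(im,cv2.COLOR_BGR2HSV);m=(hs[...,0]<28)&(hs[...,0]>6)&(hs[...,1]>45)
for r in range(112,300,7):
    row=m[r];u=303
    for u in (303,300,306,296,310):
        if row[u]:break
    a=b=u
    while row[a-1]:a-=1
    while row[b+1]:b+=1
    if not row[u]: print(r,'-');continue
    q=at(c,[(a,r),(b+1,r)],16); print(r,a,b,q.mean(0).round(1)[:2],round(q[1,0]-q[0,0],1), im[r,a-6:b+8:4].max(1).tolist() if b-a>70 else '')
E
```

```text
112 -
119 298 300 [ 326.2 -230.1] 2.6 
126 303 304 [ 330.7 -235.2] 1.7 
133 288 319 [ 331.4 -240.9] 27.6 
140 286 321 [ 332.1 -246.7] 31.2 
147 285 322 [ 332.8 -252.5] 33.2 
154 285 322 [ 333.5 -258.4] 33.4 
161 285 321 [ 333.8 -264.5] 32.7 
168 286 321 [ 335.  -270.5] 32.0 
175 287 320 [ 335.8 -276.6] 30.4 
182 288 319 [ 336.5 -282.9] 28.8 
189 288 318 [ 336.8 -289.2] 28.1 
196 288 318 [ 337.6 -295.6] 28.3 
203 288 317 [ 337.9 -302.1] 27.5 
210 288 317 [ 338.7 -308.7] 27.7 
217 289 317 [ 340.  -315.3] 27.0 
224 289 317 [ 340.8 -322. ] 27.1 
231 289 317 [ 341.7 -328.8] 27.3 
238 288 317 [ 342.  -335.8] 28.4 
245 289 317 [ 343.4 -342.7] 27.7 
252 289 316 [ 343.7 -349.9] 26.9 
259 216 359 [ 330.1 -359.1] 139.2 [248, 248, 227, 248, 248, 248, 248, 240, 237, 241, 237, 238, 239, 235, 233, 229, 235, 236, 239, 239, 208, 243, 248, 248, 248, 247, 211, 233, 236, 239, 240, 241, 242, 241, 239, 225, 232, 231, 195, 211]
266 211 445 [ 370.  -360.8] 228.0 [247, 248, 247, 248, 248, 248, 248, 248, 248, 243, 238, 238, 235, 241, 238, 237, 238, 239, 239, 240, 234, 236, 189, 237, 244, 237, 247, 229, 230, 2
[... 841 characters left out ...]
3, 242, 241, 234, 226, 230, 229, 231, 233, 244, 248, 248, 248, 248, 248, 248, 247, 248, 247, 248, 248, 248, 248, 248, 248, 248, 248, 247, 247, 247, 248, 248, 247, 247, 247, 247, 247, 247, 247, 247, 247, 247, 247, 246, 247, 246, 246, 247, 247, 246, 246, 246, 246, 246, 246, 246, 245, 245, 245, 174, 162]
287 262 383 [ 368.  -383.9] 121.0 [19, 15, 248, 248, 248, 241, 236, 233, 236, 238, 241, 243, 245, 242, 243, 240, 240, 234, 234, 237, 235, 233, 233, 235, 233, 240, 244, 247, 247, 248, 248, 248, 18, 13]
294 263 381 [ 368.6 -391.6] 118.9 [21, 12, 248, 248, 248, 248, 246, 247, 247, 244, 243, 241, 239, 238, 240, 238, 237, 236, 234, 237, 236, 237, 248, 248, 247, 248, 247, 248, 248, 248, 248, 172, 21]
```

```bash
python3 - <<'E'
from fit import *
go([338,-302.5,60],6.4)
E
```

```text
turn [-0.007 -0.003  0.028] shift [ 18.8 -17.7 113. ] j6 -64 t 19.3
turn [ 0.005 -0.011 -3.114] shift [ 18.8 -17.7 113. ] j6 -64 t 19.3
```

```bash
python3 -m pendant '[[-0.007,-0.003,0.028,18.8,-17.7,50,0.1],[-0.007,-0.003,0.028,18.8,-17.7,100,0.1],[-0.007,-0.003,0.028,18.8,-17.7,113,0.1],[-0.007,-0.003,0.028,18.8,-17.7,113,0.1],[-0.007,-0.003,0.028,18.8,-17.7,113,0.1]]'
python3 - <<'E'
from fit import *
go([338,-302.5,3],6.4)
c=vision.camera_params('wrist');im=vision.capture('wrist')
hs=cv2.cvtColor(im,cv2.COLOR_RGB2HSV);m=(hs[...,0]<28)&(hs[...,0]>6)&(hs[...,1]>45)
print(proj(c,[[329,-231.5,12]]))
T=get_state()
for r in range(130,300,10):
    u=int(proj(c,[[334,-265,20]])[0,0])
    if not m[r,u]: print(r,'-');continue
    a=b=u
    while m[r,a-1]:a-=1
    while m[r,b+1]:b+=1
    q=at(c,[(a,r),(b+1,r)],16);print(r,a,b,q.mean(0)[:2].round(1),((q.mean(0)-T['ee_pos'])@T['tcp_rot']).round(1))
E
```

```text
time: 19.92
ee_pos: [338.7, -304.2, 61.8]
tcp_rot: [[-0.112, 0.994, 0.002], [0.994, 0.112, -0.003], [-0.004, 0.001, -1.0]]
force: [0.6, 0.2, -0.5]
finger_gap: 0.55
finger_force: 0.0
turn [0.001 0.004 0.   ] shift [ 2.  -0.6 58.8] j6 -63 t 19.93
turn [-6.000e-03  2.000e-03 -3.142e+00] shift [ 2.  -0.6 58.8] j6 -63 t 19.93
[[318.21657649 145.45314172]]
130 -
140 -
150 -
160 297 343 [ 331.2 -239.1] [65.7 -0.2 45.5]
170 294 346 [ 331.8 -244.6] [60.2 -0.2 45.6]
180 291 348 [ 332.1 -250.2] [54.5 -0.5 45.6]
190 291 348 [ 332.7 -255.9] [48.8 -0.5 45.6]
200 291 348 [ 333.4 -261.7] [42.9 -0.5 45.6]
210 293 347 [ 334.3 -267.6] [36.9 -0.2 45.6]
220 294 346 [ 335.  -273.7] [30.9 -0.2 45.7]
230 296 345 [ 336.  -279.8] [24.7  0.1 45.7]
240 297 344 [ 336.7 -286.1] [18.3  0.1 45.7]
250 297 343 [ 337.1 -292.6] [11.9 -0.3 45.7]
260 298 342 [ 337.8 -299.1] [ 5.3 -0.3 45.8]
270 299 342 [ 338.9 -305.7] [-1.4  0.  45.8]
280 299 342 [ 339.6 -312.5] [-8.2  0.  45.8]
290 299 341 [ 340.1 -319.5] [-15.2  -0.3  45.8]
```

```bash
python3 -m pendant '[[0.001,0.004,0,2,-0.3,30,0.1],[0.001,0.004,0,2,-0.3,52,0.1],[0.001,0.004,0,2,-0.3,58.5,0.1],[0.001,0.004,0,2,-0.3,58.5,0.1],[0.001,0.004,0,2,-0.3,58.5,-0.5],[0.001,0.004,0,2,-0.3,58.5,-0.6],[0.001,0.004,0,2,-0.3,58.5,-0.6],[0.001,0.004,0,2,-0.3,58.5,-0.6]]' 25
python3 -m pendant '[[0,0,0,0,0,-50,-0.6],[0,0,0,0,0,-110,-0.6],[0,0,0,0,0,-140,-0.6]]'
python3 - <<'E'
from fit import *
p,y=tgt(-42,-146,-12);print(p,y);go([*p,28],y)
E
```

```text
time: 20.98
ee_pos: [337.6, -302.1, 2.7]
tcp_rot: [[-0.111, 0.994, -0.0], [0.994, 0.111, 0.001], [0.001, -0.0, -1.0]]
force: [-1.0, -0.2, 7.1]
finger_gap: 0.387
finger_force: 25.0
time: 21.35
ee_pos: [337.8, -302.5, 144.9]
tcp_rot: [[-0.111, 0.994, 0.001], [0.994, 0.111, -0.001], [-0.001, 0.001, -1.0]]
force: [-0.0, 0.1, -1.0]
finger_gap: 0.386
finger_force: 25.0
[467.5016074   65.51604618] -1.1999999999999993
turn [0.001 0.001 0.132] shift [351.4 169.6 116.8] j6 -63 t 21.35
turn [-1.00e-03  1.00e-03 -3.01e+00] shift [351.4 169.6 116.8] j6 -63 t 21.35
```

```bash
python3 -m pendant '[[0.001,0.001,0.132,351,169,0,-0.6],[0.001,0.001,0.132,351,169,0,-0.6],[0.001,0.001,0.132,351,169,0,-0.6],[0.001,0.001,0.132,351,169,0,-0.6],[0.001,0.001,0.132,351,169,0,-0.6],[0.001,0.001,0.132,351,169,0,-0.6],[0.001,0.001,0.132,351,169,0,-0.6],[0.001,0.001,0.132,351,169,40,-0.6],[0.001,0.001,0.132,351,169,80,-0.6],[0.001,0.001,0.132,351,169,105,-0.6],[0.001,0.001,0.132,351,169,114,-0.6],[0.001,0.001,0.132,351,169,114,-0.6],[0.001,0.001,0.132,351,169,114,-0.6]]'
python3 - <<'E'
from fit import *
p,y=tgt(-42,-146,-12);go([*p,26],y);c=vision.camera_params('wrist');im=vision.capture('wrist');cv2.imwrite('pics/w14.png',im[...,::-1])
# dark-brown saddle pieces near the front saddle
hs=cv2.cvtColor(im,cv2.COLOR_RGB2HSV);m=((hs[...,0]<13)&(hs[...,1]>120)&(hs[...,2]>50)&(hs[...,2]<200)).astype(np.uint8)
n,l,st,ce=cv2.connectedComponentsWithStats(m)
for i in range(1,n):
    if st[i,4]>60 and 130<ce[i,1]<430 and 180<ce[i,0]<470: print(st[i],ce[i].round())
print(proj(c,np.c_[np.vstack([rest(*p,y,46)]),[36,36]]))
E
```

```text
time: 22.98
ee_pos: [467.0, 65.5, 29.7]
tcp_rot: [[0.021, 1.0, -0.0], [1.0, -0.021, 0.003], [0.003, -0.0, -1.0]]
force: [0.4, -0.7, -0.9]
finger_gap: 0.393
finger_force: 25.0
turn [-0.    -0.003 -0.   ] shift [0.  0.5 3.7] j6 -6 t 22.98
turn [-5.000e-03  1.000e-03  3.141e+00] shift [0.  0.5 3.7] j6 -6 t 22.98
[389 186  24  22 169] [401. 197.]
[246 197  30  29 289] [259. 211.]
[364 197  48  29 317] [382. 212.]
[175 257  12  10  91] [180. 262.]
[[322.2009452  214.91176605]
 [322.22287644 389.50128125]]
```

The left cheek's outer edge is at column 246. With the 152 px saddle width seen at the other leg's rest, the middle is at 322, which matches the prediction. Lower and release.

```bash
python3 -m pendant '[[0,0,0,0,0,2,-0.6],[0,0,0,0,0,3.5,-0.6],[0,0,0,0,0,4,-0.6],[0,0,0,0,0,4,-0.6]]'; python3 -m pendant '[[0,0,0,0,0,0,0],[0,0,0,0,0,0,0.1],[0,0,0,0,0,0,0.1],[0,0,0,0,0,-20,0.1],[0,0,0,0,0,-70,0.1],[0,0,0,0,0,-130,0.1],[0,0,0,-60,0,-190,0.1],[0,0,0,-120,0,-230,0.1],[0,0,0,-120,0,-230,0.1],[0,0,0,-120,0,-230,0.1]]'
python3 - <<'E'
from fit import *
c=vision.camera_params('wrist');im=vision.capture('wrist');cv2.imwrite('pics/w15.png',im[...,::-1])
t=vision.camera_params('top');tm=vision.capture('top')
# wood-run widths: check each limb's mid-line across the saddle places against the rest (limb top at about z=41/52)
print(get_state()['ee_pos'])
b=cv2.imread('pics/w4.png');cb=pickle.load(open('w4.pkl','rb'))
for a,h,d in(((84,-7,40),34,55),((-84,-7,-40),34,55),((42,-146,12),40,75),((-42,-146,-12),40,75)):
    p,y=tgt(*a);v=np.radians(y);ax=np.array([-np.sin(v),np.cos(v)]);n=np.array([ax[1],-ax[0]])
    for k in(-.5,.0,.5):
        w=np.arange(-30,30.5,1.5);X=np.c_[p+ax*d*k+w[:,None]*n,np.full(len(w),h)]
        g=cv2.remap(cv2.cvtColor(im,cv2.COLOR_RGB2GRAY),*[q.astype(np.float32) for q in proj(c,X).T],cv2.INTER_LINEAR).ravel()
        print(a,k,' '.join(map(str,g)))
E
```

```text
time: 23.52
ee_pos: [466.6, 65.8, 25.7]
tcp_rot: [[0.021, 1.0, -0.001], [1.0, -0.021, 0.003], [0.003, -0.001, -1.0]]
force: [-3.0, -0.4, 11.8]
finger_gap: 0.392
finger_force: 25.0
time: 24.78
ee_pos: [464.7, -56.4, 255.1]
tcp_rot: [[0.024, 1.0, -0.0], [1.0, -0.024, 0.003], [0.003, -0.0, -1.0]]
force: [-0.8, -0.5, 0.2]
finger_gap: 0.551
finger_force: 0.0
[464.09186334 -54.51623765 253.53943648]
(84, -7, 40) -0.5 0 0 0 0 0 0 0 0 0 0 0 0 0 0 0 0 0 0 0 0 0 0 0 0 0 0 0 0 0 0 0 0 0 0 0 0 0 0 0 0 0
(84, -7, 40) 0.0 0 0 0 0 0 0 0 0 0 0 0 0 0 0 0 0 0 0 0 0 0 0 0 0 0 0 0 0 0 0 0 0 0 0 0 0 0 0 0 0 0
(84, -7, 40) 0.5 0 0 0 0 0 0 0 0 0 0 0 0 0 0 0 0 0 0 0 0 0 0 0 0 0 0 0 0 0 0 0 0 0 0 0 0 0 0 0 0 0
(-84, -7, -40) -0.5 0 0 0 0 0 0 0 0 0 0 0 0 0 0 0 0 0 0 0 0 0 0 0 0 0 0 0 0 0 0 0 0 0 0 0 0 0 0 0 0 0
(-84, -7, -40) 0.0 0 0 0 0 0 0 0 0 0 0 0 0 0 0 0 0 0 0 0 0 0 0 0 0 0 0 0 0 0 0 0 0 0 0 0 0 0 0 0 0 0
(-84, -7, -40) 0.5 0 0 0 0 0 0 0 0 0 0 0 0 0 0 0 0 0 0 0 0 0 0 0 0 0 0 0 0 0 0 0 0 0 0 0 0 0 0 0 0 0
(42, -146, 12) -0.5 167 144 143 144 143 139 113 118 126 111 93 95 135 177 202 208 217 233 239 240 241
[... 276 characters left out ...]
 0.5 55 56 66 88 62 73 80 61 62 75 99 132 150 205 233 239 244 245 245 245 244 245 244 243 245 244 245 245 243 237 237 219 110 57 69 122 206 228 229 230 229
(-42, -146, -12) -0.5 199 228 229 228 228 219 170 144 143 142 121 153 197 211 219 229 231 231 235 238 238 238 238 238 239 240 239 234 219 194 215 227 227 225 225 224 223 222 221 220 222
(-42, -146, -12) 0.0 233 234 233 232 233 232 184 160 160 159 150 165 216 221 226 234 236 238 242 244 245 245 245 243 238 239 239 235 207 189 213 221 222 222 222 224 223 224 224 224 225
(-42, -146, -12) 0.5 92 53 43 53 64 85 101 105 103 110 136 206 226 233 238 240 240 240 240 239 241 242 241 241 243 244 236 234 232 220 189 174 201 203 168 68 53 51 61 95 124
```

```bash
python3 -c "
from workcell import ctrl
print(ctrl.sign_off())"
```

```text
the job is handed in; nothing more can be done
None
```

I laid all four limbs in their rests with the thick, screw-eye end toward the torso and handed the job in at about 25 s, with the tin left alone. Both ends of every limb turned out to carry a similar wire loop, so I took the thick, blunt end as the joint end. I saw both arms seated after release, but had no pictures left to view the legs, so those rest on contact force and image checks across their width, not lengthwise.

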